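# Put up the bench splash screen and hold it

## Robot

A 6-joint arm with a two-finger parallel gripper is mounted at the origin on a cart in front of the work surface, level with it; the furniture and walls round the work are solid. World frame = base frame: x ahead of the robot, y to its left, z up, the work surface at z = 0. Lengths are in mm, angles in degrees, forces in N, time in s.
With the tool pointing down it reaches from about 350 to 850 mm from the base axis. Payload 8.1 kg.
Tool frame: the origin (TCP) lies between the finger pads; the fingertips stand 8 mm ahead of it and the grasp point (between the pads) lies 11 mm behind it (r.tip_extent is the distance from the TCP to the fingertips, in mm); z points along the fingers, y is the direction in which the jaws open and shut (so a half turn about z gives the same grasp; the last joint's range is limited). The gripper opens to 85 mm and grips with 20 to 120 N. Pads are 22 mm wide; open, the fingers measure 114 mm over their backs; the gripper's body (76 mm by 85 mm) begins 54 mm behind the grasp point. The pads swing forward as they close: fully open they stand 13 mm farther back than shut.
Start: joints at [71.826, 7.471, 85.268, -0, 87.261, -4.893], TCP at [137.815, 583.963, 239.292] pointing down, gripper open.
Joint ranges: [-169.43, 169.43], [-51.17, 129.36], [1.28, 143.12], [-76.62, 256.62], [0, 156.53], [-152.29, 152.29]. Speed limits (degrees/s): [136.94, 136.94, 159.86, 180, 180, 180].

## Interface

Orientations are given as [roll, pitch, yaw] about the fixed x, y, z axes, in that order (R = Rz(yaw) Ry(pitch) Rx(roll)).
In Python, from bench import sensors, viewer, hand_in, r gives the robot as it stands. The module is installed in compiled form; this text tells all that it offers.
- The arm moves only by the tool move_arm, never from a script. Its argument "rows" is a list that holds one entry, the list of rows, each a list of 6 numbers: the shift along the tool's x, y, z in m, then the turn, a rotation vector about the tool's x, y, z in degrees. In form: [[[tx, ty, tz, rx, ry, rz], ...]]. A call has 1 to 20 rows; each row is the pose to reach, as a shift and turn from the pose commanded when the call began, along the tool's axes at that moment; what a row does not reach only later rows make up. A row lasts 1/10 s, in which the tool goes at most 50 mm and 8.59 degrees, less where a joint would pass 70% of its speed; a pose out of reach is approached as far as the arm can. A call with a gripper value outside its range is refused whole. "grip" is the opening, from 0 (shut) to 1 (fully open), set as the call begins (left out, the last holds). The fingers move at their own pace and stop on an object; "newtons" is the grip in N (left out, the last holds). Time passes only in rows, so rows that repeat a pose let the fingers close. It gives the time, the measured TCP pose, the force and the opening at its end, in the units of the state.
- sensors.sense(): the state, without advancing time (a new reading comes with each control period).
- viewer.snapshot(name): name is "scene" or "top" or "wrist"; returns a dict with "color" (400x640x3 uint8, red, green, blue), "camera_matrix" (3x3 intrinsics, pixels), "R" (3x3) and "t" (3): a world point X has camera coordinates R X + t. Camera axes: x right, y down, z forward; pixel columns grow to the right and rows downward; lengths in mm; the calibration is good to about 2 mm. The wrist camera is an equidistant fisheye: a pixel r from the principal point sees the ray r / f radians off the axis. A picture is of the moment at which its call begins. There is no depth.
- hand_in(): hands the job in, once; it reports no verdict.
The state is a dict: "time": time; "joint_pos": joint angles; "qd": joint speeds; "joint_efforts": joint torques, N m; "tool_pos": TCP position; "tcp_rot": TCP orientation; "ft_force": force on the tool from outside, world axes, zero at the start; "wrist_torque": the same for the moment, N m; "finger_gap": finger opening in mm.
Only numpy, scipy, OpenCV 4.12 (cv2) and the standard library are available. Lean on these libraries where they do the work, as an engineer would, in place of code of your own. Each camera call takes 0.05 s, during which the arm holds its last target.

## Task

Put up the small splash screen: while it still leans forward, flip the kickstand on its right-hand side back over the top until it drops fully down behind the screen. Then bring the screen upright and finish holding it there: it is front-heavy and tips forward if let go, so the program ends with the gripper still on the screen. Leave the loose things around it alone.

Things in the scene. Friction and masses are not known exactly. Their poses are not given: they have to be found in the camera images.
- stand: fixed grey base plate of the splash screen, 160 mm (x) by 280 mm (y), 12 mm thick. Origin: on the worktop, straight below the tilt axle, which runs along y 30 mm above the worktop. x points to the back of the screen (away from the robot, turned by up to 0.45 rad), y to the left. A black rubber seat for the kickstand's foot is on the plate at x = +44, y = -112 mm.
- screen: the screen: white pane in a frame of 14 mm round steel tube, 170 mm wide, hinged at its foot on the tilt axle. Origin: on the axle, midway; z runs up the frame, x out of its back. Pitch 0 = upright, negative = leaning forward; starts on its forward stop at -0.42. Turns freely, about 0.95 kg (varying), and falls forward from upright: raising and holding it takes 1 to 3 N at the rail.
- rail_mid (a point): middle of the screen's top rail, on its centre line, 170 mm from the axle (axes as screen). The rail is a round tube 14 mm thick along y, straight from y = -68 to +68 mm; below it is a clear gap of 41 mm down to a thin cross bar, with the pane under that. At the foot a drip gutter reaches 52 mm forward.
- kickstand (a joint): swing of the kickstand relative to the screen: 0 = folded up, leg along the frame (start 0 to 0.15); grows as the leg swings backwards over the top and down; 2.705 = fully down at its stop, leg slanting down and back. Slight friction: the 0.12 kg leg balances when pointing straight up in the world, and some 0.3 rad past that drops to its stop by itself.
- pivot (a point): kickstand pivot, on the leg's middle plane, 90 mm from the axle along the screen's z, at y = -112 mm of the screen (34 mm right of the frame's right tube, centre to centre). z of this point runs along the leg towards the foot, y parallel to the axle. With the leg fully down its foot meets the seat as the screen comes upright, and props it against leaning back.
- foot (a point): centre of the kickstand's black rubber foot: a roller 20 mm thick and 30 mm long across the leg (along y), 105 mm from the pivot. The leg between is a grey flat bar, 12 mm by 8 mm (8 mm along y).
- denture_cast: denture on a cast, 53x71x27 mm, loose bystander, origin under its centre; not to be moved
- crucible: small clay-coloured cup, 51 mm wide, 40 mm high, loose bystander, origin under its centre; not to be moved
- brush_wheel: black brush wheel, 57 mm wide, 12 mm thick, lying flat, loose bystander, origin under its centre; not to be moved

How it is judged:
By the outcome, as a careful person would: the job done as asked, in the order asked, and still so for the second after the job is handed in, while the arm keeps its last pose, push and grip.
It also fails if it takes over 48 s, if anything falls off the work surface, if the arm or the gripper's body presses on something with over 40 N, if the wrist force passes 120 N, or if a joint passes its speed limit or range.

## Working session

There is one attempt and no reset: what is moved stays moved. The work goes in short steps, Python scripts to look and compute and a tool call to move; the robot and the scene stay as the last step left them, time stands still between calls to the robot, and variables do not carry over. Pictures are saved under pics/ and viewed, and the job is handed in when it is done.

Besides the shell and the picture viewer there is one more tool, called after ">>>" by a JSON object that holds its "fn" and its "kwargs", one argument or row to a line. move_arm: Moves the arm, as the interface text tells. Its arguments: {"type":"object","properties":{"rows":{"type":"array","items":{"type":"array","items":{"type":"array","items":{"type":"number"}}}},"grip":{"type":"number"},"newtons":{"type":"number"}},"required":["rows"]}

```bash
mkdir -p pics; ls
cat > h.py <<'E'
import numpy as np, cv2
from bench import sensors, viewer, r
def snap(n,f):
    s=viewer.snapshot(n); cv2.imwrite('pics/'+f,s['color'][:,:,::-1]); np.savez('pics/'+f[:-4]+'.npz',color=s['color'],K=s['camera_matrix'],R=s['R'],t=s['t']); return s
E
python3 - <<'E'
from h import *
for n in ['scene','top','wrist']:
    s=snap(n,n+'1.png'); print(n,np.round(s['camera_matrix'],1).tolist(),np.round(s['R'],3).tolist(),np.round(s['t'],1).tolist())
print(sensors.sense())
E
```

```text
pics
scene [[373.4, 0.0, 315.6], [0.0, 373.4, 196.7], [0.0, 0.0, 1.0]] [[0.554, -0.833, 0.009], [-0.413, -0.284, -0.865], [0.723, 0.475, -0.502]] [-301.7, 343.5, 752.7]
top [[412.8, 0.0, 320.6], [0.0, 412.8, 190.9], [0.0, 0.0, 1.0]] [[0.053, -0.999, 0.003], [-0.964, -0.052, -0.262], [0.262, 0.011, -0.965]] [-49.5, 560.7, 1536.2]
wrist [[309.7, 0.0, 317.7], [0.0, 309.7, 203.0], [0.0, 0.0, 1.0]] [[0.229, 0.973, -0.002], [0.931, -0.219, 0.292], [0.283, -0.069, -0.956]] [-598.7, -39.5, 380.8]
{'time': 0.15, 'joint_pos': array([ 7.18266170e+01,  7.50525570e+00,  8.53141323e+01, -1.00613973e-03,
        8.72617621e+01, -4.89156055e+00]), 'qd': array([ 0.05796155, -0.00741556, -0.19512551, -0.09256753,  0.0572594 ,
       -0.02629578]), 'joint_efforts': array([ 1.28163938e-03, -5.70064008e+01, -5.01158416e+01, -3.24507455e-04,
        9.68958921e-03, -6.55349959e-05]), 'tool_pos': array([137.68692264, 583.57225047, 238.49230023]), 'tcp_rot': array([-1.79919060e+02, -5.91841461e-03,  1.66718222e+02]), 'ft_force': array([ 0.0744732 ,  0.35987592, -0.58499244]), 'wrist_torque': array([-0.01052884, -0.028341  ,  0.01346766]), 'finger_gap': 85.4831721072689}
```

View pics/scene1.png

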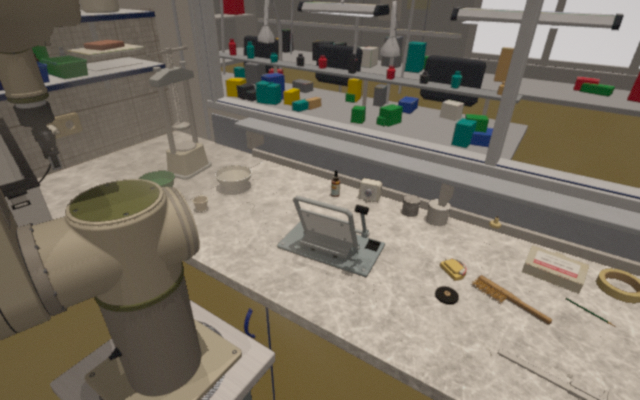

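View pics/top1.png

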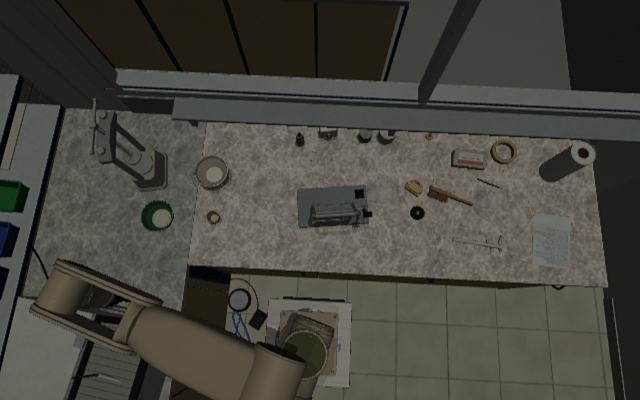

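View pics/wrist1.png

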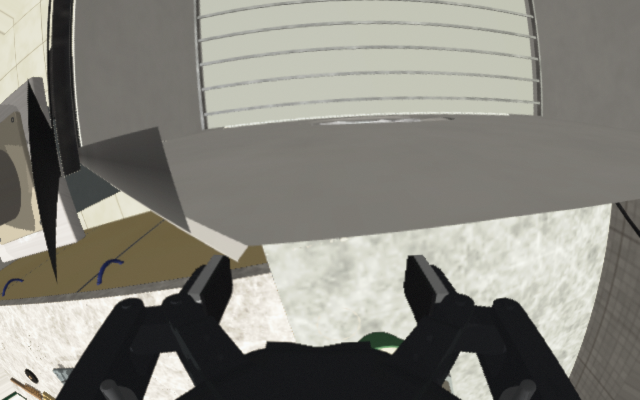

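The scene view shows the screen leaning forward near (325,225). The black foot is up at (362,209) and the black seat at (373,244). In the top view the plate is at about (332,207), and the seat and foot are at about (360,195) and (368,214). Next I'll zoom in on both.

Run:
```python
from h import *
a=cv2.imread('pics/scene1.png')[185:275,265:395]; cv2.imwrite('pics/sc_crop.png',cv2.resize(a,None,fx=6,fy=6,interpolation=cv2.INTER_CUBIC))
a=cv2.imread('pics/top1.png')[175:240,285:385]; a=cv2.convertScaleAbs(a,alpha=1.6);cv2.imwrite('pics/tp_crop.png',cv2.resize(a,None,fx=8,fy=8,interpolation=cv2.INTER_CUBIC))
```

```text
(no output)
```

View pics/sc_crop.png

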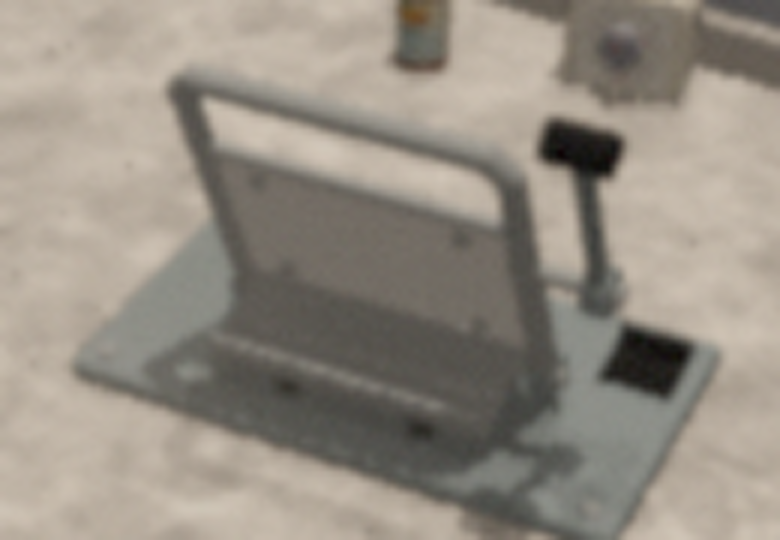

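View pics/tp_crop.png

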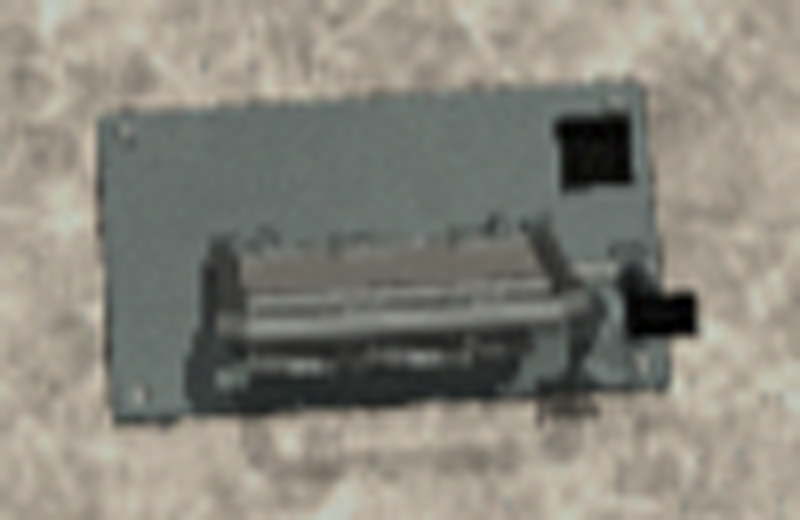

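The crops show the plate corners, the black seat and the foot, which stands a little outside the frame's right side. I'll triangulate these.

```bash
cat >> h.py <<'E'
def ray(s,u,v,fish=False):
    K,R,t=s['camera_matrix'],s['R'],s['t']
    x=(u-K[0,2])/K[0,0]; y=(v-K[1,2])/K[1,1]
    if fish:
        th=np.hypot(x,y); d=np.array([x/th*np.sin(th),y/th*np.sin(th),np.cos(th)])
    else: d=np.array([x,y,1.])
    d=R.T@d; return -R.T@t, d/np.linalg.norm(d)
def onz(s,u,v,z,fish=False):
    c,d=ray(s,u,v,fish); return c+d*(z-c[2])/d[2]
def tri(rs):
    A=np.zeros((3,3));b=np.zeros(3)
    for c,d in rs:
        P=np.eye(3)-np.outer(d,d);A+=P;b+=P@c
    X=np.linalg.solve(A,b); return X,[float(np.linalg.norm((np.eye(3)-np.outer(d,d))@(X-c))) for c,d in rs]
def load(f):
    z=np.load('pics/'+f+'.npz'); return dict(color=z['color'],camera_matrix=z['K'],R=z['R'],t=z['t'])
E
python3 - <<'E'
from h import *
T=load('top1');S=load('scene1')
tp=lambda u,v:(285+(u+.5)/8-.5,175+(v+.5)/8-.5)
sc=lambda u,v:(265+(u+.5)/6-.5,185+(v+.5)/6-.5)
def blobs(s,x0,x1,y0,y1,th):
    g=s['color'][y0:y1,x0:x1].max(2); n,l,st,c=cv2.connectedComponentsWithStats((g<th).astype(np.uint8))
    return [(c[i][0]+x0,c[i][1]+y0,int(st[i][4])) for i in range(1,n) if st[i][4]>15]
print(blobs(T,350,380,185,222,20),blobs(S,350,385,200,255,40))
print('corners top')
C=[onz(T,*tp(*p),12) for p in [(100,117),(645,80),(668,387),(115,420)]]
for c in C: print(np.round(c))
print('scene corners'); 
for p in [(78,365),(718,352),(612,540)]: print(np.round(onz(S,*sc(*p),12)))
D=[onz(S,*sc(*p),12) for p in [(78,365),(718,352),(612,540)]]
# tri corners
for a,b in [((115,420),(78,362)),((645,80),(718,350)),((668,387),(612,536))]:
    X,e=tri([ray(T,*tp(*a)),ray(S,*sc(*b))]);print('tri',np.round(X,1),np.round(e,1))
E
```

```text
[(np.float64(359.0615384615385), np.float64(193.46153846153845), 65), (np.float64(366.5531914893617), np.float64(213.46808510638297), 47)] [(np.float64(361.5593220338983), np.float64(209.71186440677965), 59), (np.float64(372.5584415584416), np.float64(244.87012987012986), 77)]
corners top
[582.  77.  12.]
[ 616. -199.   12.]
[ 458. -215.   12.]
[427.  59.  12.]
scene corners
[427.  54.  12.]
[ 611. -197.   12.]
[ 461. -216.   12.]
tri [428.1  57.5  11.3] [2. 2.]
tri [ 615.3 -197.7   11.2] [1.8 1.8]
tri [ 457.9 -215.4   16.1] [1.6 1.6]
```

Run:
```python
from h import *
T=load('top1');S=load('scene1')
tp=lambda u,v:(285+(u+.5)/8-.5,175+(v+.5)/8-.5)
sc=lambda u,v:(265+(u+.5)/6-.5,185+(v+.5)/6-.5)
yaw=np.radians(6.6); ex=np.array([np.cos(yaw),np.sin(yaw),0]);ey=np.array([-np.sin(yaw),np.cos(yaw),0])
seat,e=tri([ray(T,359.06,193.46),ray(S,372.56,244.87)]);print('seat',seat,e, onz(T,359.06,193.46,15),onz(S,372.56,244.87,15))
foot,e2=tri([ray(T,366.55,213.47),ray(S,361.56,209.71)]);print('foot',foot,e2)
O=seat-44*ex+112*ey; O[2]=0; print('O from seat',O)
C=np.mean([[582,77],[616,-199],[458,-215],[427,59]],0);print('plate centre',C, 'rel O', (C-O[:2])@ex[:2],(C-O[:2])@ey[:2])
d=foot-O; print('foot in stand',d@ex,d@ey,d[2])
# rail: ends
for a,b in [((225,325),(190,80)),((585,305),(505,160)),((405,318),(347,120))]:
    X,e=tri([ray(T,*tp(*a)),ray(S,*sc(*b))]);d=X-O;print('rail',X,e,d@ex,d@ey,d[2])
print('expected rail x,z',-170*np.sin(.42),30+170*np.cos(.42))
for k in (0,.15):
  a=-.42; p=np.array([90*np.sin(a),30+90*np.cos(a)])+105*np.array([np.sin(a+k),np.cos(a+k)]);print('foot exp',k,p)
```

```text
seat [ 575.76372441 -175.40735709   18.93732142] [0.8172419855587623, 0.8172419855588937] [ 576.36045079 -175.04698306   15.        ] [ 581.2467713  -173.99553245   15.        ]
foot [ 453.94329379 -188.18119394  205.99421866] [1.0889220988837798, 1.088922098883703]
O from seat [519.18236186 -69.20684196   0.        ]
plate centre [520.75 -69.5 ] rel O 1.5235542815917948 -0.4713950707332498
foot in stand -78.48128647317645 -110.6874884789944 205.9942186585903
rail [4.44485263e+02 1.93394439e-01 1.80296039e+02] [3.1262602329422755, 3.126260232942235] -66.22539825536217 77.52577645973224 180.2960392559833
rail [ 457.14598514 -155.90262926  188.96070636] [1.819774798287009, 1.8197747982870465] -71.58981386155503 -78.99094962480501 188.9607063627647
rail [450.28213502 -79.25279221 184.39870743] [2.0127745394824315, 2.0127745394823298] -69.59826178353154 -2.060177638159175 184.3987074335934
expected rail x,z -69.31927702012692 185.2251198530924
foot exp 0 [-79.51328835 208.05234336]
foot exp 0.15 [-64.70524163 213.37394875]
```

```bash
cat >> h.py <<'E'
from scipy.spatial.transform import Rotation as Ro
O=np.array([520.,-69.4,0]); yaw=np.radians(6.6)
RS=Ro.from_euler('z',yaw).as_matrix()
def W(p): return O+RS@np.array(p,float)
def Rt(p): # tool orientation for screen pitch p: tool x=+y_s, y=+x_s, z=-z_s
    Rp=Ro.from_euler('y',p).as_matrix()
    return RS@Rp@np.array([[0,1,0],[1,0,0],[0,0,-1.]])
def cur():
    s=sensors.sense(); return s,s['tool_pos'],Ro.from_euler('xyz',s['tcp_rot'],degrees=True).as_matrix()
def rel(pos,R,p0,R0):
    return np.round(np.r_[R0.T@(pos-p0)/1000],4).tolist()+np.round(Ro.from_matrix(R0.T@R).as_rotvec(degrees=True),1).tolist()
E
python3 - <<'E'
from h import *
s,p,R=cur(); print(r.tip_extent)
print(rel(np.array([430,250,290]),Rt(0),p,R)); print(rel(W([-135,-112,290]),Rt(0),p,R),W([-135,-112,290]))
E
```

```text
8.0
[-0.3611, -0.2576, -0.0512, -0.1, 0.0, 70.1]
[-0.4332, -0.699, -0.0506, -0.1, 0.0, 70.1] [ 398.7676375  -196.17426506  290.        ]
```

>>> {"fn": "move_arm", "kwargs": {
  "rows": [
    [[-0.361,-0.258,-0.051,0,0,70],[-0.361,-0.258,-0.051,0,0,70],[-0.361,-0.258,-0.051,0,0,70],[-0.361,-0.258,-0.051,0,0,70],[-0.361,-0.258,-0.051,0,0,70],[-0.361,-0.258,-0.051,0,0,70],[-0.361,-0.258,-0.051,0,0,70],[-0.361,-0.258,-0.051,0,0,70],[-0.361,-0.258,-0.051,0,0,70],[-0.433,-0.699,-0.051,0,0,70],[-0.433,-0.699,-0.051,0,0,70],[-0.433,-0.699,-0.051,0,0,70],[-0.433,-0.699,-0.051,0,0,70],[-0.433,-0.699,-0.051,0,0,70],[-0.433,-0.699,-0.051,0,0,70],[-0.433,-0.699,-0.051,0,0,70],[-0.433,-0.699,-0.051,0,0,70],[-0.433,-0.699,-0.051,0,0,70],[-0.433,-0.699,-0.051,0,0,70],[-0.433,-0.699,-0.051,0,0,70]]
  ],
  "grip": 0,
  "newtons": 40
}}

```text
time: 2.15
tool_pos: [398.1, -196.6, 289.8]
tcp_rot: [-180.0, -0.1, 96.5]
ft_force: [0.6, 0.4, -0.2]
finger_gap: 0.2
```

Run:
```python
from h import *
s=snap('wrist','wrist2.png'); print(s['camera_matrix'].tolist(),np.round(s['R'],3).tolist(),np.round(s['t'],1).tolist())
print(np.round(-s['R'].T@s['t'],1))
snap('scene','scene2.png')
```

```text
[[309.70691628693146, 0.0, 317.7159690448466], [0.0, 309.70691628693146, 203.0099447710505], [0.0, 0.0, 1.0]] [[0.993, 0.114, -0.001], [0.11, -0.95, 0.292], [0.032, -0.29, -0.956]] [-373.5, -284.1, 359.0]
[ 390.6 -123.1  425.8]
```

View pics/wrist2.png

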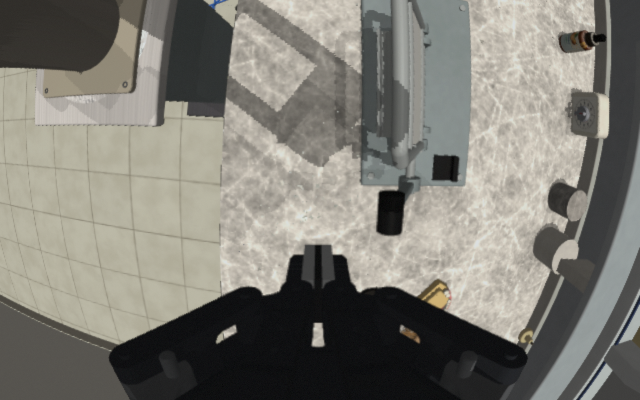

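View pics/scene2.png

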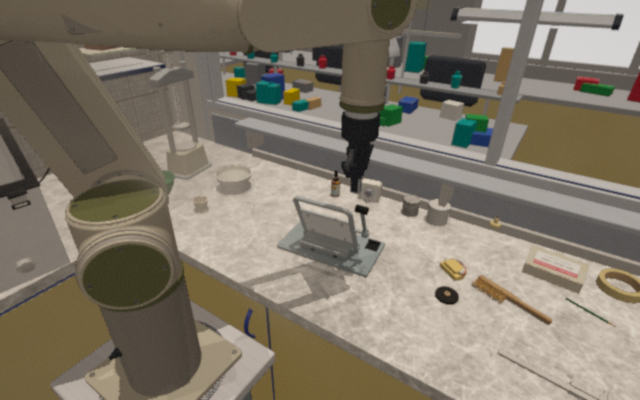

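The wrist view shows the closed fingertips at (318,250), the black foot at (390,212) ahead of and beside them, and the rail at (400,80). I'll check the foot and rail positions with this view as well.

Run:
```python
from h import *
w=load('wrist2');T=load('top1');S=load('scene1')
g=w['color'][185:240,370:410].max(2); n,l,st,c=cv2.connectedComponentsWithStats((g<40).astype(np.uint8)); i=1+st[1:,4].argmax(); print(c[i]+[370,185],st[i])
rs=[ray(T,366.55,213.47),ray(S,361.56,209.71),ray(w,*(c[i]+[370,185]),True)]
for k in ([0,1,2],[0,2],[1,2]):
    X,e=tri([rs[j] for j in k]); print(RS.T@(X-O),np.round(e,1))
# pads and rail
print('rail pts on z=185', [np.round(RS.T@(onz(w,u,v,185,True)-O),1).tolist() for u,v in [(402,50),(401,100),(400,150)]])
print('finger edges z285',[np.round(onz(w,u,v,285,True),1).tolist() for u,v in [(303,262),(333,262)]])
print('seat',RS.T@(onz(w,446,167,15,True)-O))
```

```text
[390.23076923 211.74423077] [   7    6   28   44 1040]
[ -79.88435314 -111.03290927  206.92700293] [1.7 0.7 1.1]
[ -83.05942795 -107.5707283   220.6067414 ] [0.3 0.3]
[ -80.08148211 -111.96294014  207.18005517] [0.2 0.2]
rail pts on z=185 [[-69.2, 12.8, 185.0], [-69.8, -27.8, 185.0], [-69.3, -67.8, 185.0]]
finger edges z285 [[391.5, -198.0, 285.0], [406.8, -196.3, 285.0]]
seat [  47.57641863 -110.22394035   15.        ]
```

>>> {"fn": "move_arm", "kwargs": {
  "rows": [
    [[0,0,0.04,0,0,0],[0,0,0.075,0,0,0],[0,0,0.087,0,0,0],[0,0.01,0.087,0,0,0],[0,0.02,0.087,0,0,0],[0,0.028,0.087,0,0,0],[0,0.034,0.087,0,0,0],[0,0.04,0.087,0,0,0],[0,0.046,0.087,0,0,0],[0,0.052,0.087,0,0,0],[0,0.058,0.087,0,0,0],[0,0.064,0.087,0,0,0],[0,0.07,0.087,0,0,0],[0,0.076,0.087,0,0,0]]
  ]
}}

```text
time: 3.65
tool_pos: [474.6, -186.8, 203.2]
tcp_rot: [-180.0, -0.0, 96.7]
ft_force: [-0.2, -1.0, 0.8]
finger_gap: 0.4
```

Run:
```python
from h import *
s=snap('wrist','wrist3.png'); c=sensors.sense(); print(RS.T@(c['tool_pos']-O),c['ft_force'])
```

```text
[ -57.9484731  -111.42896222  203.28739218] [-0.53643399 -0.47741459  0.19029895]
```

View pics/wrist3.png

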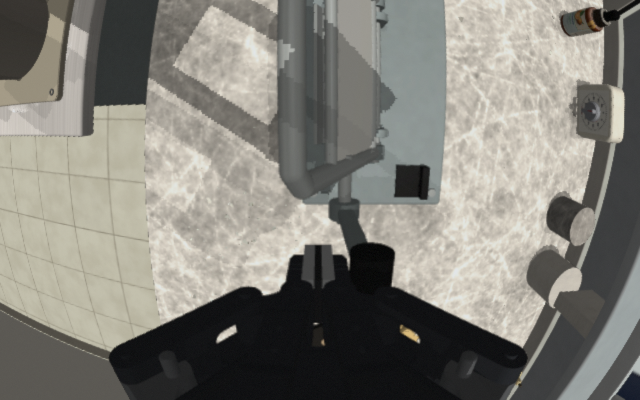

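The foot at (372,265) is being pushed back by the finger's knuckle, and the leg now stands about vertical. I'll continue pushing.

>>> {"fn": "move_arm", "kwargs": {
  "rows": [
    [[0,0.006,0,0,0,0],[0,0.012,0,0,0,0],[0,0.018,0,0,0,0],[0,0.024,0,0,0,0],[0,0.03,0,0,0,0],[0,0.036,0,0,0,0],[0,0.042,0,0,0,0],[0,0.048,0,0,0,0],[0,0.054,0,0,0,0],[0,0.054,0,0,0,0],[0,0.054,0,0,0,0],[0,0.054,0,0,0,0]]
  ]
}}

```text
time: 4.9
tool_pos: [527.6, -180.6, 203.2]
tcp_rot: [-180.0, -0.0, 96.7]
ft_force: [0.1, -0.6, 1.1]
finger_gap: -0.0
```

Run:
```python
from h import *
s=snap('wrist','wrist4.png'); c=sensors.sense(); print(RS.T@(c['tool_pos']-O),c['ft_force'])
s=snap('scene','scene4.png')
```

```text
[  -5.26995657 -111.37656717  203.27334658] [ 0.7825739 -0.4131268  0.1943612]
```

View pics/wrist4.png

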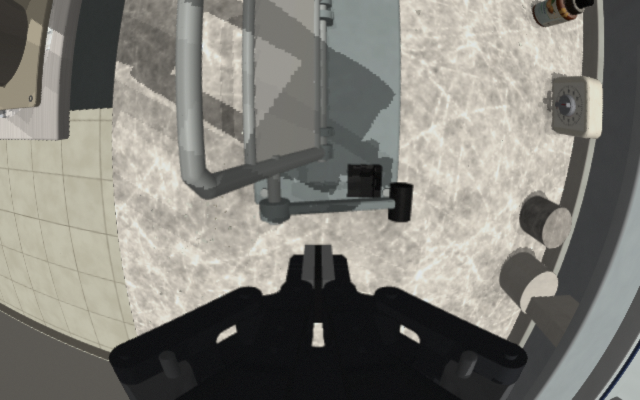

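View pics/scene4.png

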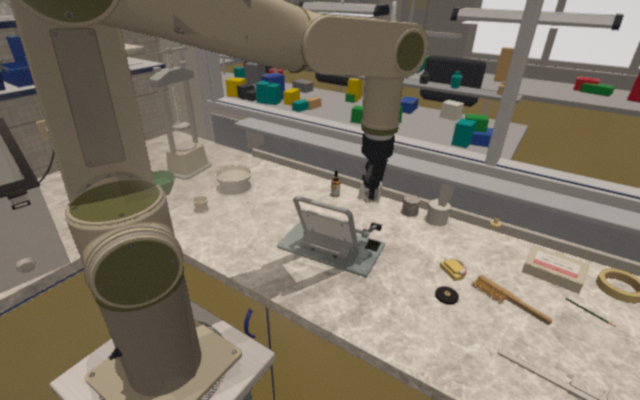

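The wrist view shows the leg swung over, with its foot at (400,202) behind the screen. I'll check how far down it is.

Run:
```python
from h import *
w=load('wrist4');S=load('scene4')
a=S['color'][210:260,345:395]; cv2.imwrite('pics/s4c.png',cv2.resize(a[:,:,::-1],None,fx=10,fy=10,interpolation=cv2.INTER_CUBIC))
c,d=ray(w,400,202,True)
for z in (43,80,112): print(z,RS.T@(onz(w,400,202,z,True)-O))
for u,v in [(383,183),(400,183)]: print(RS.T@(onz(w,u,v,43,True)-O))
def proj(s,X):
    q=s['R']@X+s['t']; q=s['camera_matrix']@q; return q[:2]/q[2]
for k in (2.705,2.3,2.0):
    a=-.42; X=W([90*np.sin(a)+105*np.sin(a+k),-112,30+90*np.cos(a)+105*np.cos(a+k)]); print(k,X,proj(S,X))
```

```text
43 [  79.69183247 -126.73044781   43.        ]
80 [  69.16919165 -115.56725088   80.        ]
112 [  60.06852931 -105.91259408  112.        ]
[  60.51270998 -107.01050899   43.        ]
[  78.17250154 -106.78043729   43.        ]
2.705 [ 575.23151141 -175.75669823   43.4013343 ] [373.03764414 238.17185002]
2.3 [ 595.77537035 -173.37969265   80.22648667] [376.59894945 223.83041257]
2.0 [ 600.71745199 -172.80787429  111.21163258] [378.18477991 213.80870894]
```

View pics/s4c.png

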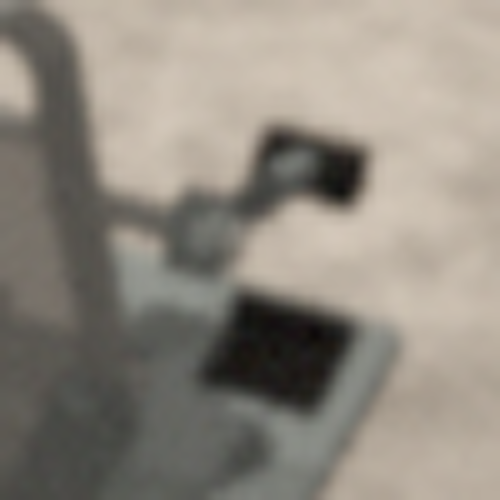

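The foot is at about k≈2.35 in that frame, so either it was still falling or it stopped short. I'll raise the tool and look again.

>>> {"fn": "move_arm", "kwargs": {
  "rows": [
    [[0,0,-0.04,0,0,0],[0,0,-0.07,0,0,0],[0,0,-0.07,0,0,0],[0,0,-0.07,0,0,0],[0,0,-0.07,0,0,0]]
  ]
}}

```text
time: 5.5
tool_pos: [527.2, -180.4, 272.2]
tcp_rot: [-179.9, -0.0, 96.7]
ft_force: [0.2, -0.4, -0.1]
finger_gap: -0.2
```

Run:
```python
from h import *
S=snap('scene','scene5.png');s=snap('wrist','wrist5.png')
a=S['color'][210:260,345:395]; cv2.imwrite('pics/s5c.png',cv2.resize(a[:,:,::-1],None,fx=10,fy=10,interpolation=cv2.INTER_CUBIC))
```

```text
(no output)
```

View pics/s5c.png

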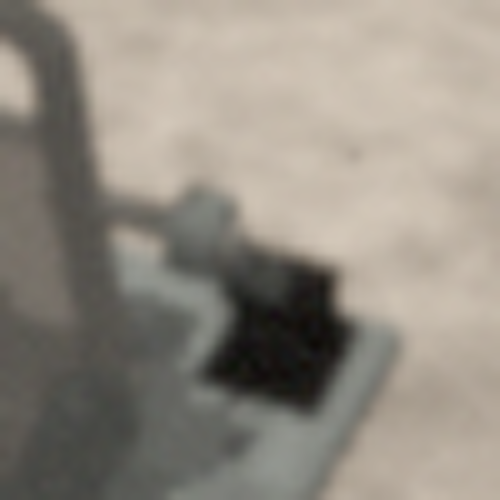

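View pics/wrist5.png

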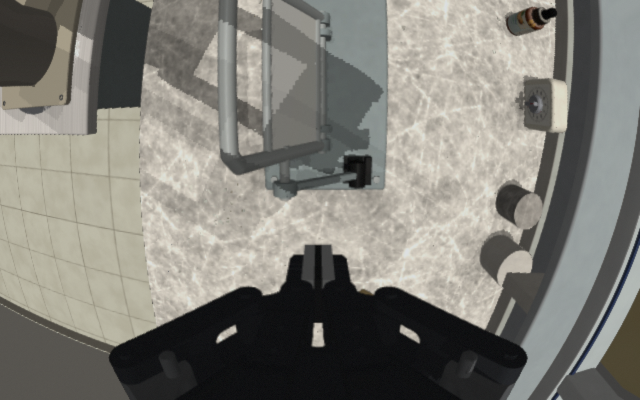

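The leg is now fully down. The foot is at about (373,238) in the scene view, and k=2.705 predicts (373.0,238.2). Next I'll approach the rail along the screen's own direction.

Run:
```python
from h import *
s,p,R=cur()
def T(pit,L,y=0): return W([L*np.sin(pit),y,30+L*np.cos(pit)])
print(rel(T(-.42,245),Rt(-.42),p,R),T(-.42,245))
print(rel(T(-.42,159),Rt(-.42),p,R))
w=load('wrist5'); print('rail check', [np.round(RS.T@(onz(w,u,v,185.2,True)-O),1).tolist() for u,v in [(229,30),(229,80),(229,130)]])
```

```text
[0.1112, -0.0939, 0.0184, -24.2, -0.1, 0.1] [420.76075841 -80.88237202 253.70679038]
[0.111, -0.0587, 0.0968, -24.2, -0.1, 0.1]
rail check [[-69.9, 26.1, 185.2], [-69.5, -12.3, 185.2], [-70.3, -49.3, 185.2]]
```

>>> {"fn": "move_arm", "kwargs": {
  "rows": [
    [[0.111,-0.094,0,-24,0,0],[0.111,-0.094,0,-24,0,0],[0.111,-0.094,0,-24,0,0],[0.111,-0.094,0,-24,0,0],[0.111,-0.094,0.018,-24,0,0],[0.111,-0.094,0.018,-24,0,0],[0.111,-0.094,0.018,-24,0,0]]
  ],
  "grip": 0.7
}}

```text
time: 6.3
tool_pos: [420.6, -81.1, 254.0]
tcp_rot: [156.0, -0.0, 96.7]
ft_force: [-0.1, -0.6, 0.1]
finger_gap: 59.6
```

Run:
```python
from h import *
s=snap('wrist','wrist6.png')
s,p,R=cur()
def T(pit,L,y=0): return W([L*np.sin(pit),y,30+L*np.cos(pit)])
print(p,s['tcp_rot'],s['finger_gap'],rel(T(-.42,159),Rt(-.42),p,R))
```

```text
[421.87867196 -81.80898807 256.19794609] [1.55946435e+02 6.51071299e-02 9.66960044e+01] 59.953359640039494 [0.0011, -0.0019, 0.0879, -0.0, 0.0, 0.1]
```

View pics/wrist6.png

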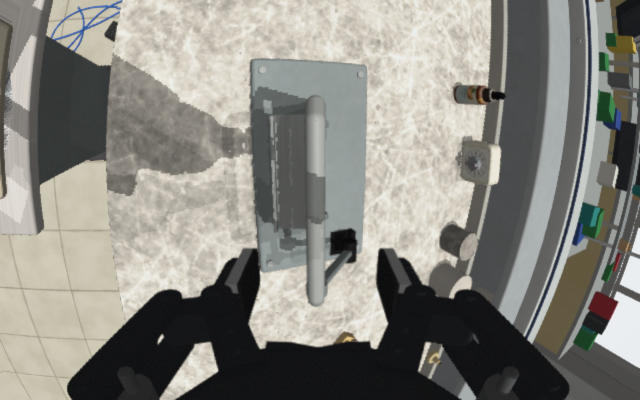

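The rail at u≈316 is centred between the open fingers (250 and 385), so I'll advance and close.

>>> {"fn": "move_arm", "kwargs": {
  "rows": [
    [[0,-0.001,0.03,0,0,0],[0,-0.001,0.05,0,0,0],[0,-0.001,0.065,0,0,0],[0,-0.001,0.08,0,0,0],[0,-0.001,0.087,0,0,0],[0,-0.001,0.087,0,0,0],[0,-0.001,0.087,0,0,0]]
  ]
}}

```text
time: 7.05
tool_pos: [456.4, -77.7, 176.6]
tcp_rot: [156.0, 0.0, 96.7]
ft_force: [-0.2, 0.2, 0.6]
finger_gap: 59.5
```

>>> {"fn": "move_arm", "kwargs": {
  "rows": [
    [[0,0,0,0,0,0],[0,0,0,0,0,0],[0,0,0,0,0,0],[0,0,0,0,0,0],[0,0,0,0,0,0],[0,0,0,0,0,0],[0,0,0,0,0,0],[0,0,0,0,0,0]]
  ],
  "grip": 0,
  "newtons": 40
}}

```text
time: 7.85
tool_pos: [455.8, -77.6, 176.1]
tcp_rot: [156.0, 0.0, 96.7]
ft_force: [-5.0, -0.2, 6.1]
finger_gap: 12.3
```

Run:
```python
from h import *
snap('wrist','wrist7.png'); snap('scene','scene7.png')
P=[];F=[]
s,p,R=cur()
print(RS.T@(p-O),s['tcp_rot'],s['finger_gap'],s['ft_force'],s['wrist_torque'])
```

```text
[-64.72297256  -0.70088151 176.054549  ] [1.55966216e+02 3.39789296e-02 9.67150874e+01] 12.676998601700648 [-3.99170006 -0.45478931  4.9215274 ] [-0.02517446  0.58902541  0.00744193]
```

View pics/wrist7.png

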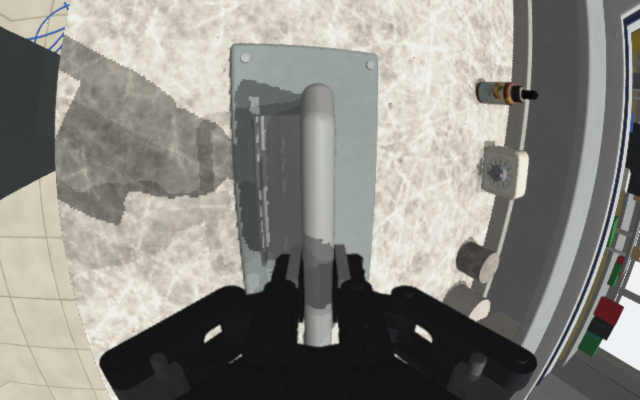

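The gripper has the rail: gap 12.5 mm, and the TCP is within 1 mm of the plan. Now I'll swing about the axle (radius 160 mm) through the first 20°.

>>> {"fn": "move_arm", "kwargs": {
  "rows": [
    [[0,0.0056,0.0001,2,0,0],[0,0.0111,0.0004,4,0,0],[0,0.0167,0.0009,6,0,0],[0,0.0222,0.0016,8,0,0],[0,0.0277,0.0024,10,0,0],[0,0.0332,0.0035,12,0,0],[0,0.0386,0.0047,14,0,0],[0,0.044,0.0062,16,0,0],[0,0.0493,0.0078,18,0,0],[0,0.0546,0.0096,20,0,0],[0,0.0546,0.0096,20,0,0],[0,0.0546,0.0096,20,0,0]]
  ]
}}

```text
time: 9.15
tool_pos: [509.1, -71.1, 188.7]
tcp_rot: [176.0, 0.0, 96.7]
ft_force: [-0.9, -2.6, 0.8]
finger_gap: 12.4
```

Run:
```python
from h import *
snap('wrist','wrist8.png'); S=snap('scene','scene8.png')
s,p,R=cur()
print(RS.T@(p-O),s['tcp_rot'],s['finger_gap'],RS.T@s['ft_force'],s['wrist_torque'])
a=S['color'][185:275,265:395]; cv2.imwrite('pics/s8c.png',cv2.resize(a[:,:,::-1],None,fx=6,fy=6,interpolation=cv2.INTER_CUBIC))
```

```text
[-11.44512462  -0.46776743 188.67596704] [1.75975118e+02 4.22901573e-03 9.67096868e+01] 12.71474250061846 [-1.28778047 -1.91542285 -0.07199675] [-2.38563555e-01  1.54468437e-01  2.12198274e-05]
```

View pics/s8c.png

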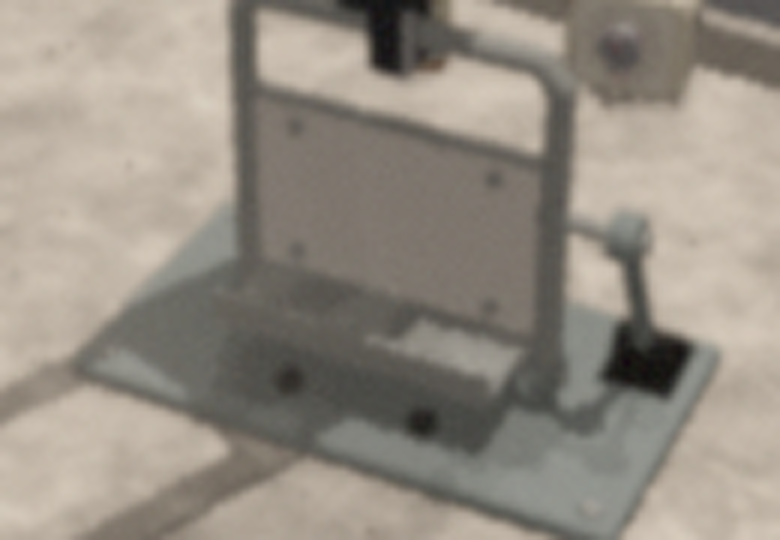

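The swing is going cleanly with low forces, and the foot is just above the seat at (372,245). I'll do the last 4° slowly.

>>> {"fn": "move_arm", "kwargs": {
  "rows": [
    [[0,0.0028,0,1,0,0],[0,0.0056,0.0001,2,0,0],[0,0.0084,0.0002,3,0,0],[0,0.0098,0.0003,3.5,0,0],[0,0.0112,0.0004,4,0,0],[0,0.0112,0.0004,4,0,0],[0,0.0112,0.0004,4,0,0],[0,0.0112,0.0004,4,0,0]]
  ]
}}

```text
time: 10.05
tool_pos: [519.4, -69.8, 188.9]
tcp_rot: [-179.8, -0.0, 96.7]
ft_force: [-7.6, -2.3, 2.6]
finger_gap: 12.7
```

Run:
```python
from h import *
w=snap('wrist','wrist9.png'); S=snap('scene','scene9.png'); snap('top','top9.png')
F=[];P=[]
s,p,R=cur()
print(RS.T@(p-O),s['tcp_rot'],s['finger_gap'],RS.T@s['ft_force'],s['wrist_torque'])
a=S['color'][185:275,265:395]; cv2.imwrite('pics/s9c.png',cv2.resize(a[:,:,::-1],None,fx=6,fy=6,interpolation=cv2.INTER_CUBIC))
```

```text
[ -0.61477959  -0.32957817 188.95713961] [-1.79843224e+02 -1.10564907e-02  9.67211096e+01] 12.515395033207573 [-7.73920433 -2.2336572   0.72321728] [-0.40537879  1.09500934 -0.03758162]
```

View pics/s9c.png

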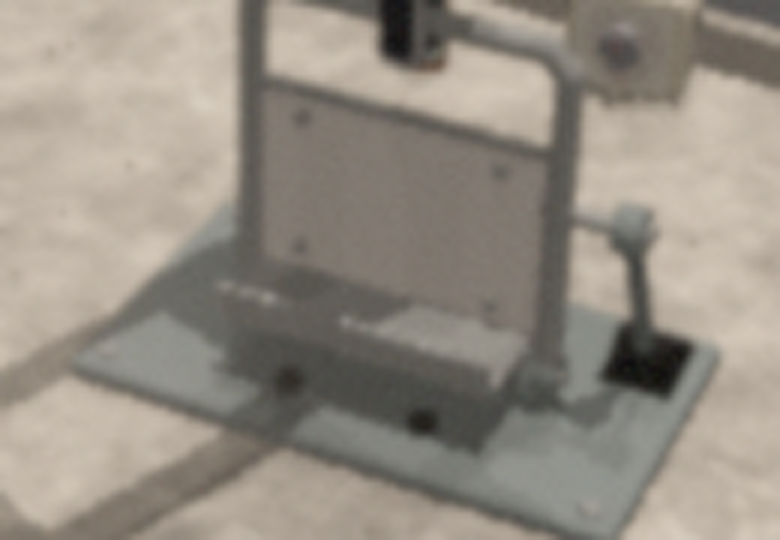

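View pics/wrist9.png

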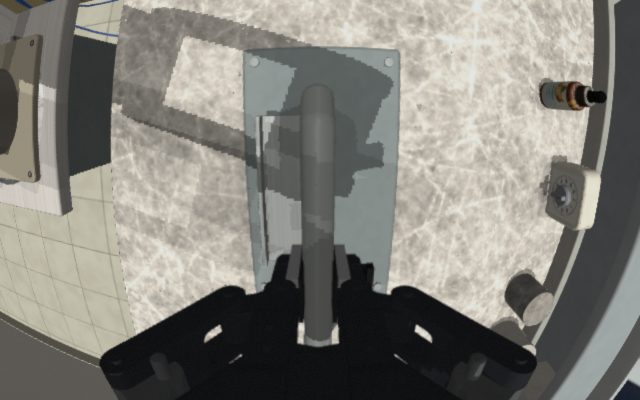

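The screen is upright: TCP x is -0.6 mm at a 159 mm radius, and the tool tilt is 0.2°. The push-back rose from 1.3 to 7.7 N, so the foot is bearing on its seat. I'll hold for 0.5 s, then check that it is steady and the bystanders haven't moved.

>>> {"fn": "move_arm", "kwargs": {
  "rows": [
    [[0,0,0,0,0,0],[0,0,0,0,0,0],[0,0,0,0,0,0],[0,0,0,0,0,0],[0,0,0,0,0,0]]
  ]
}}

```text
time: 10.7
tool_pos: [519.4, -69.8, 188.9]
tcp_rot: [-179.8, -0.0, 96.7]
ft_force: [-7.3, -2.7, 1.8]
finger_gap: 12.6
```

Run:
```python
from h import *
a=load('scene1')['color'].astype(int); B=snap('scene','scene10.png'); b=B['color'].astype(int)
for n,(x0,x1,y0,y1) in dict(denture=(435,475,250,285),brush=(430,462,282,308),cup=(190,212,193,213)).items():
    print(n,np.abs(a-b)[y0:y1,x0:x1].mean())
T=snap('top','top10.png'); t1=load('top1')['color'].astype(int); d=np.abs(T['color'].astype(int)-t1)
print('top brush/dent',d[178:222,400:430].mean(),'cup',d[208:226,204:222].mean())
def proj(s,X):
    q=s['R']@X+s['t']; q=s['camera_matrix']@q; return q[:2]/q[2]
print('pivot expected crop', (proj(B,W([0,-112,120]))-[265,185]+.5)*6, 'foot',(proj(B,W([44,-112,25]))-[265,185]+.5)*6)
s,p,R=cur(); print(RS.T@(p-O),RS.T@s['ft_force'],s['finger_gap'],s['time'])
```

```text
denture 6.219761904761905
brush 5.346554487179487
cup 7.430303030303031
top brush/dent 2.235353535353535 cup 2.1275720164609053
pivot expected crop [633.84951384 232.96922374] foot [648.86213507 351.60841186]
[ -0.62774164  -0.33701226 188.93107121] [-8.0762831  -1.1076077   1.43186728] 12.444295498001479 10.8
```

The pivot and foot appear where an upright screen predicts, at about (633,230) and (649,350) in the crop. The bystander patches differ only by image noise. The hold is steady, so I'm handing in.

```bash
python3 -c "
from bench import hand_in
print(hand_in())"
```

```text
the job is handed in; nothing more can be done
None
```

The splash screen is up, with the kickstand fully down behind it and the gripper still holding the top rail. I handed the job in at 10.8 s.

- **Kickstand:** I pushed it back over the top with the closed fingers while the screen was still on its forward stop. A first look showed the leg at about 2.35 rad, still falling. A second look 0.6 s later showed the foot at pixel (373,238), where fully down (2.705) predicts (373.0,238.2).
- **Screen:** I gripped the rail at its middle with 40 N and swung it about the axle to upright. The last check showed the tool at x = -0.6 mm and tilted 0.2°, with the pivot and foot where an upright screen puts them.
- **Foot on its seat:** The push-back rose from about 1.3 N to 7.7 N over the last 4°, so the foot is bearing on the seat. It stayed steady at 7 to 8 N.
- **Small disagreement:** The fingers read 12.5 mm on a rail given as 14 mm. The grip did not slip.
- **Loose things:** The arm stayed away from them. Before-and-after pictures of all three differ only by a small general brightness change.

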